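# Swing open the blue loading port of the analyser bench

## Task

An urgent blood tube has to go into the station with the blue cover: take that flat cover by its black knob and swivel it about its pivot screw, roughly a quarter turn counter-clockwise seen from above, until the round port under it lies fully open, then let go. Leave the grey cover on the other, identical station shut.

Things in the scene. Friction and masses are not known exactly. Their poses are not given: they have to be found in the camera images.
- blue_cover (a joint): Swivel angle of the flat blue cover (4 mm plate: 60 mm disc centred 62 mm from the pivot, 30 mm wide arm). 0 = shut on a stop, grows counter-clockwise seen from above to a stop at 1.9 rad; starts at 0 to 0.2. The round port under it (36 mm wide, 30 mm deep) is fully clear from 0.8 rad on. The stiff screw keeps it where it is left; about 1.5 N sideways at the knob turns it.
- blue_knob (a point): Centre of the upright round black knob on the blue cover: 16 mm diameter, 32 mm tall. The point is on its axis, 16 mm above the cover's upper face, 16 mm below the knob's top (86 mm above the bench), 80 mm from the pivot axis; it goes round with the cover. Free space all round it; the only other raised part on the cover is the screw head at the pivot.
- blue_pivot (a point): Point on the blue cover's vertical pivot axis, level with the cover's upper face (70 mm above the bench), under a steel slotted screw head (16 mm diameter, 5 mm high). It never moves. The cover lies 1 mm over the deck of a fixed white housing, 160 x 160 mm and 65 mm high, whose place and yaw vary: the direction from pivot to knob tells how the cover lies.
- grey_cover (a joint): Swivel angle of the grey cover on the other white station, alike in form and size. 0 = shut, grows counter-clockwise; starts at 0 to 0.1 rad and must stay shut (its port stays covered up to 0.2 rad). The stations stand one to the robot's left, one to its right, centres at least 270 mm apart; the blue one may be on either side.

How it is judged (in metres and radians):
At the end, for the whole second after the job is handed in: The blue cover is swung at least 0.85 rad from shut (its port fully clear; any angle from there to the stop will do) and at rest, and the grey cover is still shut (under 0.2 rad) (value of joint blue_cover above 0.85 rad and value of joint grey_cover below 0.2 rad and velocity of joint blue_cover between -0.05 and 0.05 rad/s); the robot touches nothing.
It fails at once if the grey cover is swung off its port (0.2 rad or more) (value of joint grey_cover above 0.2 rad).
It also fails if it takes over 32 s, if anything falls off the work surface, if the arm or the gripper's body presses on something with over 40 N, if the wrist force passes 120 N, or if a joint passes its speed limit or range.

## Robot

A 6-joint arm with a two-finger parallel gripper is mounted at the origin on the work surface. World frame = base frame: x ahead of the robot, y to its left, z up, the work surface at z = 0. Lengths are in m, angles in degrees, forces in N, time in s.
With the tool pointing down it reaches from about 0.275 to 0.825 m from the base axis. Payload 4.9 kg.
Tool frame: the origin (TCP) lies at the very end of the fingers, on their centre line; the grasp point (between the pads) lies bot.tcp_to_grasp behind it (bot.tcp_to_grasp is the distance from the TCP to the grasp point, in m); z points along the fingers, y is the line along which they close (so a half turn about z gives the same grasp; the last joint's range is limited). The gripper opens to 85 mm and grips with 20 to 120 N. Pads are 22 mm wide; open, the fingers measure 114 mm over their backs; the gripper's body (76 mm by 85 mm) begins 54 mm behind the grasp point. The pads swing forward as they close: fully open they stand 13 mm farther back than shut.
Start: joints at [-71.459, 18.69, -11.035, 60.275, 0, 82.311], TCP at [0.243, -0.493, 0.231] pointing down, gripper open.
Joint ranges: [-152.03, 152.03], [-55.5, 102.48], [-74.3, 77.21], [-110.64, 120.58], [-84.22, 78.4], [-180, 180]. Speed limits (degrees/s): [147.25, 147.25, 180, 180, 180, 180].

## Interface

Orientations are given as a 3x3 rotation matrix whose columns are the frame's x, y, z axes.
In Python, from rig import bot gives the robot as it stands.
- The arm moves only by the tool apply_moves, never from a script. Its argument "commands" is a list of rows, each a list of 7 numbers: the turn, a rotation vector about the world's x, y, z in rad, then the shift along the world's x, y, z in mm, then the opening, from 0 (shut) to 1 (fully open). A call has exactly 5 rows; each row is the pose to reach, as a shift and turn from the pose commanded when the call began; what a row does not reach only later rows make up. A row lasts 1/12 s, in which the tool goes at most 41.7 mm and 7.16 degrees, less where a joint would pass 70% of its speed; a pose out of reach is approached as far as the arm can. A call with a gripper value outside its range is refused whole. The fingers move at their own pace and stop on an object; "newtons" is the grip in N (left out, the last holds). Time passes only in rows, so rows that repeat a pose let the fingers close, or fill a call up. It gives the time, the measured TCP pose, the force, the opening and the grip force at its end, in the units of the state.
- bot.sense(): the state, without advancing time (a new reading comes with each control period).
- bot.snapshot(name): name is "scene" or "top" or "wrist"; returns a dict with "color" (384x512x3 uint8, red, green, blue), "fx", "fy", "cx", "cy" (pixels), "k1" (the pictures are not rectified: a ray, as slopes to the right and down, at radius r is drawn at 1 + k1 r^2 times it, then the intrinsics apply), "eye" and "attitude" of the camera in the world. Camera axes: x right, y up, looking along -z (the intrinsics and any distortion apply to the point x, -y, -z); pixel columns grow to the right and rows downward; lengths in m; the calibration is good to about 2 mm. A picture is of the moment at which its call begins. There is no depth.
- bot.finish_job(): hands the job in; it is judged then, once.
The state is a dict: "time": time; "joints": joint angles; "joint_vel": joint speeds; "effort": joint torques, N m; "position": TCP position; "tool_rot": TCP orientation; "contact_force": force on the tool from outside, world axes, zero at the start; "ft_torque": the same for the moment, N m; "grip_width": finger opening in m; "grasp_force": force on a finger pad.
Only numpy, scipy, OpenCV 4.12 (cv2) and the standard library are available. Lean on these libraries where they do the work, as an engineer would, in place of code of your own. Each camera call takes 0.05 s, during which the arm holds its last target. There are 200 camera calls.

## Working session

There is one attempt and no reset: what is moved stays moved. The work goes in short steps, Python scripts to look and compute and a tool call to move; the robot and the scene stay as the last step left them, time stands still between calls to the robot, and variables do not carry over. Pictures are saved under pics/ and viewed, at most 10 in all, crops included, and the job is handed in when it is done.

Besides the shell and the picture viewer there is one more tool, called after ">>>" as name(argument=value, ...), one argument or row to a line, values as JSON. apply_moves: Moves the arm, as the interface text tells. Its arguments: {"type":"object","properties":{"commands":{"type":"array"},"newtons":{"type":"number"}},"required":["commands"]}

```bash
mkdir -p pics
cat > h.py <<'E'
import numpy as np, cv2
from rig import bot
def ray(s,u,v):
    K=np.array([[s['fx'],0,s['cx']],[0,s['fy'],s['cy']],[0,0,1.]])
    p=cv2.undistortPoints(np.array([[[u,v]]],float),K,np.array([s['k1'],0,0,0.]))[0,0]
    return np.array(s['attitude'])@np.array([p[0],-p[1],-1.])
def at(s,u,v,z):
    d=ray(s,u,v);e=np.array(s['eye']);return e+d*(z-e[2])/d[2]
E
python3 - <<'E'
from h import *
import pickle
for n in('top','scene'):
    s=bot.snapshot(n);cv2.imwrite(f'pics/{n}.png',s['color'][:,:,::-1]);pickle.dump(s,open(n+'.pkl','wb'))
    print(n,s['eye'],s['k1'],s['fx'])
print(bot.tcp_to_grasp,bot.sense()['tool_rot'])
E
```

```text
top [0.4960249  0.02693109 0.77780312] -0.08845326453830149 369.98363999028
scene [ 1.1702067  -0.15110197  0.56914848] -0.14105527562308484 396.40136047722456
0.0187 [[ 8.97048532e-01  4.41931765e-01 -4.95235559e-04]
 [ 4.41931989e-01 -8.97047309e-01  1.49754694e-03]
 [ 2.17563838e-04 -1.56223272e-03 -9.99998756e-01]]
```

View pics/top.png

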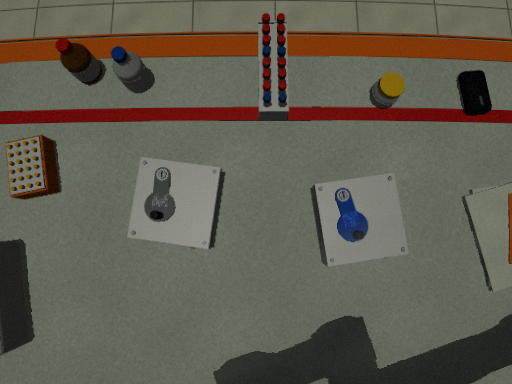

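The top view shows the grey station on the left (knob near 155,214) and the blue one on the right (screw near 343,195, knob near 359,235). I'll zoom in on the blue one.

Run:
```python
from h import *
import pickle
s=pickle.load(open('top.pkl','rb'))
c=s['color'][165:275,300:420,::-1];cv2.imwrite('pics/c1.png',cv2.resize(c,None,fx=5,fy=5,interpolation=cv2.INTER_CUBIC))
for p in[(343,195,.075),(359,235,.102),(320,185,.065),(395,175,.065),(407,254,.065),(328,265,.065),(155,214,.102)]:print(p,at(s,*p).round(4))
```

```text
(343, 195, 0.075) [ 0.573  -0.1402  0.075 ]
(359, 235, 0.102) [ 0.4964 -0.1614  0.102 ]
(320, 185, 0.065) [ 0.5938 -0.098   0.065 ]
(395, 175, 0.065) [ 0.6136 -0.2478  0.065 ]
(407, 254, 0.065) [ 0.4589 -0.2653  0.065 ]
(328, 265, 0.065) [ 0.4397 -0.1104  0.065 ]
(155, 214, 0.102) [0.5354 0.2127 0.102 ]
```

View pics/c1.png

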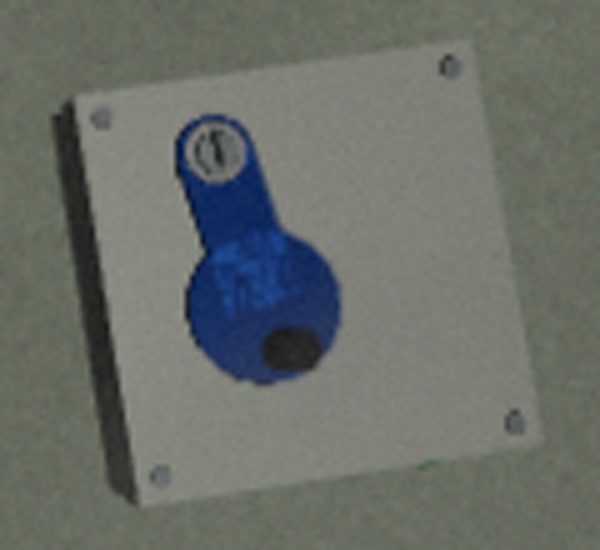

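The measured pivot–knob distance is 79.5 mm, against 80 mm expected, so the fix is good. The knob lies at 195° from the pivot. I'll go above it with the finger line tangential.

>>> apply_moves(
  commands=[
    [0,0,-0.04,24,32,-4,1],
    [0,0,-0.08,48,64,-8,1],
    [0,0,-0.12,72,96,-12,1],
    [0,0,-0.16,96,128,-16,1],
    [0,0,-0.2,120,160,-20,1],
  ],
)

```text
time: 0.52
position: [0.3636, -0.3316, 0.2108]
tool_rot: [[0.968, 0.252, -0.0], [0.252, -0.968, 0.001], [-0.0, -0.001, -1.0]]
contact_force: [0.8, -0.2, 0.7]
grip_width: 0.0855
grasp_force: 0.0
```

>>> apply_moves(
  commands=[
    [0,0,0,24,32,-4,1],
    [0,0,0,48,64,-8,1],
    [0,0,0,72,96,-12,1],
    [0,0,0,96,128,-16,0.8],
    [0,0,0,120,160,-20,0.7],
  ],
)

```text
time: 0.93
position: [0.4837, -0.1714, 0.1909]
tool_rot: [[0.967, 0.255, -0.0], [0.255, -0.967, 0.0], [-0.0, -0.0, -1.0]]
contact_force: [1.3, -1.0, 0.6]
grip_width: 0.0635
grasp_force: 0.0
```

>>> apply_moves(
  commands=[
    [0,0,0,13,12,-10,0.6],
    [0,0,0,13,12,-10,0.6],
    [0,0,0,13,12,-10,0.6],
    [0,0,0,13,12,-10,0.6],
    [0,0,0,13,12,-10,0.6],
  ],
)

```text
time: 1.35
position: [0.4955, -0.1623, 0.1815]
tool_rot: [[0.967, 0.253, -0.0], [0.253, -0.967, -0.0], [-0.0, 0.0, -1.0]]
contact_force: [1.2, -0.5, 0.7]
grip_width: 0.0512
grasp_force: 0.0
```

Run:
```python
from h import *
import pickle
s=bot.snapshot('wrist');cv2.imwrite('pics/w.png',s['color'][:,:,::-1]);pickle.dump(s,open('w.pkl','wb'))
q=bot.sense();print(q['time'],q['position'],q['tool_rot'],q['grip_width'],q['joints'],s['eye'])
R=np.array(s['attitude']);K=np.array([[s['fx'],0,s['cx']],[0,s['fy'],s['cy']],[0,0,1.]])
for p in[(.573,-.1402,.075),(.4964,-.1614,.102),(.4964,-.1614,.07)]:
    c=R.T@(np.array(p)-s['eye']);print(cv2.projectPoints(np.array([[c[0],-c[1],-c[2]]]),np.zeros(3),np.zeros(3),K,np.array([s['k1'],0,0,0.]))[0].ravel())
```

```text
1.4 [ 0.49557818 -0.16244497  0.18158636] [[ 9.67443546e-01  2.53086882e-01  1.20211260e-04]
 [ 2.53086908e-01 -9.67443499e-01 -3.04124812e-04]
 [ 3.93276013e-05  3.24647483e-04 -9.99999947e-01]] 0.051349131157363656 [-2.62541257e+01  1.79789802e+01 -1.97615800e+01  5.22455546e+01
 -1.25807624e-02  1.39085618e+02] [ 0.56508748 -0.14340805  0.32358769]
[252.89897017  90.70295543]
[254.41686136 206.85689417]
[254.41699729 194.68705826]
```

View pics/w.png

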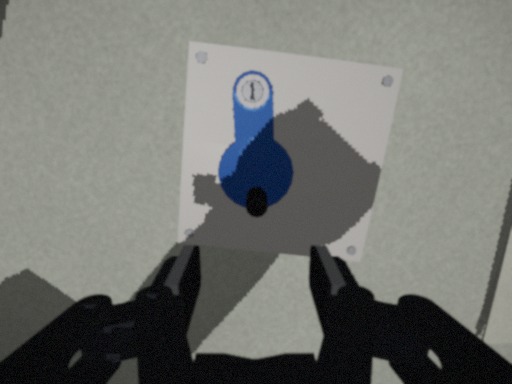

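The wrist view shows the knob top at (257,208) against (254,207) predicted, and the screw at (252,91). That is within 2 mm, so I descend and grip.

>>> apply_moves(
  commands=[
    [0,0,0,0,0,-35,0.5],
    [0,0,0,0,0,-65,0.5],
    [0,0,0,0,0,-90,0.5],
    [0,0,0,0,0,-105,0.5],
    [0,0,0,0,0,-105,0.5],
  ],
)

```text
time: 1.82
position: [0.4932, -0.1613, 0.0735]
tool_rot: [[0.967, 0.253, -0.005], [0.253, -0.967, 0.002], [-0.004, -0.004, -1.0]]
contact_force: [-0.8, 0.3, -0.3]
grip_width: 0.0427
grasp_force: 0.0
```

>>> apply_moves(
  commands=[
    [0,0,0,0,0,0,0.1],
    [0,0,0,0,0,0,0.1],
    [0,0,0,0,0,0,0.1],
    [0,0,0,0,0,0,0.1],
    [0,0,0,0,0,0,0.1],
  ],
  newtons=25,
)

```text
time: 2.23
position: [0.4969, -0.1625, 0.0777]
tool_rot: [[0.967, 0.254, 0.002], [0.254, -0.967, -0.002], [0.001, 0.003, -1.0]]
contact_force: [-1.0, -3.1, 4.3]
grip_width: 0.0148
grasp_force: 26.0
```

Run:
```python
from h import *
q=bot.sense();p=q['position'];print(q['time'],p,q['grip_width'],q['grasp_force'],q['contact_force'])
P=np.array([.573,-.1402]);r=p[:2]-P;print(np.linalg.norm(r))
for a in np.arange(.0,1.21,.08):
    c,t=np.cos(a),np.sin(a);print(round(a,2),(1000*(np.array([[c,-t],[t,c]])@r-r)).round(1))
```

```text
2.2333 [ 0.4969007  -0.16246138  0.0776782 ] 0.014814352390296628 25.981552004814148 [-0.95809553 -3.11085125  4.3495007 ]
0.07928854013980823
0.0 [0. 0.]
0.08 [ 2. -6.]
0.16 [  4.5 -11.8]
0.24 [  7.5 -17.5]
0.32 [ 10.9 -22.8]
0.4 [ 14.7 -27.9]
0.48 [ 18.9 -32.6]
0.56 [ 23.4 -37. ]
0.64 [ 28.4 -41. ]
0.72 [ 33.6 -44.7]
0.8 [ 39.  -47.8]
0.88 [ 44.8 -50.6]
0.96 [ 50.7 -52.8]
1.04 [ 56.8 -54.6]
1.12 [ 63.  -55.9]
1.2 [ 69.3 -56.7]
```

The knob is gripped, so I follow the arc.

>>> apply_moves(
  commands=[
    [0,0,0.08,2,-6,0,0.1],
    [0,0,0.16,4.5,-12,0,0.1],
    [0,0,0.24,7.5,-17.5,0,0.1],
    [0,0,0.32,11,-23,0,0.1],
    [0,0,0.4,14.5,-28,0,0.1],
  ],
)

```text
time: 2.65
position: [0.5113, -0.1901, 0.0777]
tool_rot: [[0.789, 0.614, 0.002], [0.614, -0.789, -0.001], [0.0, 0.002, -1.0]]
contact_force: [-1.0, -1.1, 5.1]
grip_width: 0.0148
grasp_force: 26.0
```

>>> apply_moves(
  commands=[
    [0,0,0.08,4,-4.5,0,0.1],
    [0,0,0.16,9,-9,0,0.1],
    [0,0,0.24,14,-13,0,0.1],
    [0,0,0.32,19,-16.5,0,0.1],
    [0,0,0.4,24.5,-20,0,0.1],
  ],
)

```text
time: 3.07
position: [0.5358, -0.2104, 0.0777]
tool_rot: [[0.488, 0.873, 0.001], [0.873, -0.488, -0.002], [-0.001, 0.002, -1.0]]
contact_force: [-0.8, -1.7, 4.6]
grip_width: 0.0147
grasp_force: 26.0
```

>>> apply_moves(
  commands=[
    [0,0,0.08,6,-2.5,0,0.1],
    [0,0,0.16,12,-5,0,0.1],
    [0,0,0.24,18,-6.5,0,0.1],
    [0,0,0.32,24,-8,0,0.1],
    [0,0,0.4,30,-9,0,0.1],
  ],
)

```text
time: 3.48
position: [0.5662, -0.2194, 0.0777]
tool_rot: [[0.109, 0.994, 0.002], [0.994, -0.109, -0.002], [-0.002, 0.002, -1.0]]
contact_force: [-1.1, -1.4, 4.9]
grip_width: 0.0147
grasp_force: 25.9
```

Run:
```python
from h import *
s=bot.snapshot('wrist');cv2.imwrite('pics/w2.png',s['color'][:,:,::-1])
q=bot.sense();print(q['time'],q['position'],q['joints'])
```

```text
3.5333 [ 0.56730757 -0.21951457  0.07771195] [-2.80958353e+01  3.23799340e+01 -1.35584610e+01  4.38488106e+01
 -1.41509864e-02  6.80201451e+01]
```

View pics/w2.png

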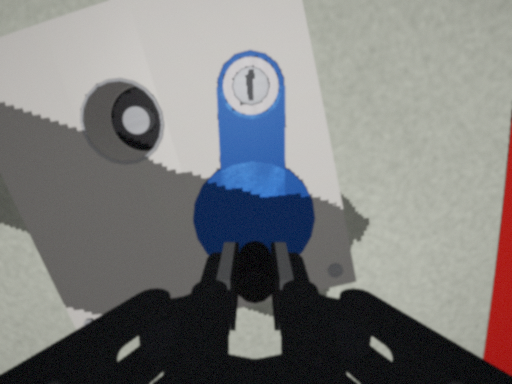

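The cover has swung and the port at (122,120) is fully open, with the knob still between the fingers at (255,270). Next: settle, open, and lift straight up.

>>> apply_moves(
  commands=[
    [0,0,0,0,0,0,0.5],
    [0,0,0,0,0,0,0.5],
    [0,0,0,0,0,0,0.5],
    [0,0,0,0,0,0,0.5],
    [0,0,0,0,0,0,0.5],
  ],
)

```text
time: 3.95
position: [0.5647, -0.218, 0.0761]
tool_rot: [[0.113, 0.994, -0.0], [0.994, -0.113, 0.0], [0.0, -0.0, -1.0]]
contact_force: [0.4, -0.1, -0.7]
grip_width: 0.0425
grasp_force: 0.0
```

>>> apply_moves(
  commands=[
    [0,0,0,0,0,20,0.5],
    [0,0,0,0,0,50,0.5],
    [0,0,0,0,0,85,0.5],
    [0,0,0,0,0,110,0.5],
    [0,0,0,0,0,110,0.5],
  ],
)

```text
time: 4.37
position: [0.5681, -0.2198, 0.1924]
tool_rot: [[0.113, 0.994, 0.008], [0.994, -0.113, -0.004], [-0.003, 0.009, -1.0]]
contact_force: [0.1, -1.5, 0.5]
grip_width: 0.0425
grasp_force: 0.0
```

Run:
```python
from h import *
s=bot.snapshot('wrist');cv2.imwrite('pics/w3.png',s['color'][:,:,::-1])
```

```text
(no output)
```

View pics/w3.png

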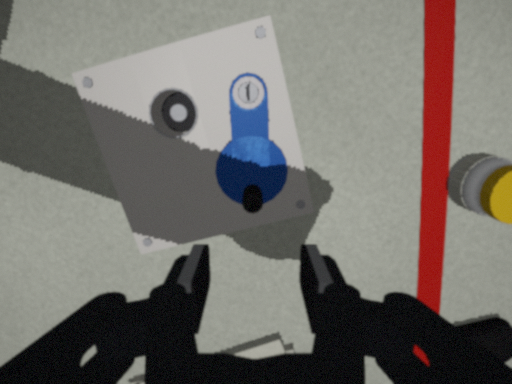

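The port at (175,112) is fully clear, the cover is at rest with its knob at (252,198), and the gripper is free above it. Handing in.

```bash
python3 -c "
from rig import bot
print(bot.finish_job())"
```

```text
the job is handed in; nothing more can be done
None
```

I swung the blue cover about 1.2 rad counter-clockwise so its port is fully open, let go of the knob, never went near the grey cover, and handed the job in at about 4.4 s; no verdict was returned.

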